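Transfer unstamped weld coupons to the inspection rack in order

TASK

Swing the carrier's clamp bar up and right back so that it stays open, and leave it open. Then move the four welded coupons from the steel carrier into the empty wooden rack, one in each slot, in the same order from left to right as they stood in the carrier: they are not stamped yet, so their order is the only record of which is which. Lower each one in rather than dropping it, so that it stands upright on the slot floors, centred across the two rails.

Things in the scene. Friction and masses are not known exactly. Their poses are not given: they have to be found in the camera images.
- coupon_a_center (a point): flat steel test coupon, 80 mm long, 10 thick, 50 high, 0.31 kg, on its long edge, weld bead (1 mm proud) across its middle. Point: its centre, 25 mm above its lower edge; x along its length, y through its thickness, z up. Starts crosswise in any of the carrier's slots, top edge at z = 60 mm
- coupon_b_center (a point): flat steel test coupon, 100 mm long, 10 thick, 50 high, 0.39 kg, on its long edge, weld bead (1 mm proud) across its middle. Point: its centre, 25 mm above its lower edge; x along its length, y through its thickness, z up. Starts crosswise in any of the carrier's slots, top edge at z = 60 mm
- coupon_c_center (a point): flat steel test coupon, 120 mm long, 10 thick, 50 high, 0.47 kg, on its long edge, weld bead (1 mm proud) across its middle. Point: its centre, 25 mm above its lower edge; x along its length, y through its thickness, z up. Starts crosswise in any of the carrier's slots, top edge at z = 60 mm
- coupon_d_center (a point): flat steel test coupon, 140 mm long, 10 thick, 50 high, 0.55 kg, on its long edge, weld bead (1 mm proud) across its middle. Point: its centre, 25 mm above its lower edge; x along its length, y through its thickness, z up. Starts crosswise in any of the carrier's slots, top edge at z = 60 mm
- carrier: fixed steel tray, 140 x 262 mm, two notched rails under a hinged clamp bar: holds the coupons at first. Origin on the table, mid-rails; x across the rails (about away from the robot), y along them (about to its left). Rails 8 mm thick at x = -29 and 29 mm; slots at y = -82.5, -27.5, 27.5, 82.5 mm, 13 mm wide, floor 10 mm up, flaring from 26 mm up to a 31 mm mouth at 40 mm. Hinge ears 63 mm high at x = 85, y = -127 and 127 mm
- rack: fixed empty wooden rack, 90 x 240 mm, two notched rails, no bar: the coupons go here. About 0.37 m left or right of the carrier, in line with it. Origin and axes as the carrier's. Rails 8 mm thick at x = -29 and 29 mm; slots at y = -82.5, -27.5, 27.5, 82.5 mm, 13 mm wide, floor 10 mm up, flaring from 26 mm up to a 31 mm mouth at 40 mm
- clamp_bar (a joint): angle of the carrier's clamp bar: 0 = down over the coupons (pads 1.5 mm above their top edges), 1.75 = fully back on its stop. Moves easily (about 3 N at the grip). Upright at about 1.29; beyond that it stays back by itself, short of it it falls shut
- bar_grip (a point): black rubber grip, 14 mm thick, 40 mm long, in the middle of the clamp bar, a 10 mm rod along the carrier's y. Point: its centre on the rod's axis, 80 mm above the table when down. Pads hang 19 mm below the rod at the slots' y; its two arms are at y = -119 and 119 mm
- bar_hinge (a point): middle of the clamp bar's hinge line, which runs along the carrier's y, at carrier x = 85 mm, z = 55 mm. The grip swings about it on a radius of 88.6 mm, from the robot's side up and over to the far side
- stand_foot (a point): bystander: fixed helmet stand behind the work, round red base 60 mm across and 30 mm high, 16 mm pole up to z = 0.33 m with a welding helmet on it. Point: on the pole's axis at the table. Keep arm and loads on the robot's side of it
Not all that is in view belongs to the job. What is shaped like the part that bears coupon_d_center but yellow is not meant.

How it is judged:
On the way:
1. the clamp bar is swung back past upright, to 1.5 rad or more (value of joint clamp_bar above 1.5 rad), for 0.2 s.
At the end, for the whole second after the job is handed in: Bar open past 1.4 rad; all four coupons in the rack on the slot floor (centre 28 to 42 mm up), upright to 0.22 rad, square to 0.12 rad, centred across the rails to 20 mm, each in the slot matching its old one (0.345 to 0.40 m from its start), released, at rest (value of joint clamp_bar above 1.4 rad and x of coupon_a_center in the frame of rack between -0.02 and 0.02 m and y of coupon_a_center in the frame of rack between -0.095 and 0.095 m and z of coupon_a_center in the frame of rack between 0.028 and 0.042 m and angle between each of coupon_a_center, coupon_b_center, coupon_c_center, coupon_d_center's own z axis and vertical below 0.22 rad and angle between the x axis of each of coupon_a_center, coupon_b_center, coupon_c_center, coupon_d_center and the x axis of rack, either way round below 0.12 rad and distance of coupon_a_center from where it was at the start of the episode between 0.345 and 0.4 m and linear speed of each of coupon_a, coupon_b, coupon_c, coupon_d below 0.02 m/s and contact force between each of coupon_a, coupon_b, coupon_c, coupon_d and the fingers below 0.05 N and x of coupon_b_center in the frame of rack between -0.02 and 0.02 m and y of coupon_b_center in the frame of rack between -0.095 and 0.095 m and z of coupon_b_center in the frame of rack between 0.028 and 0.042 m and distance of coupon_b_center from where it was at the start of the episode between 0.345 and 0.4 m and x of coupon_c_center in the frame of rack between -0.02 and 0.02 m and y of coupon_c_center in the frame of rack between -0.095 and 0.095 m and z of coupon_c_center in the frame of rack between 0.028 and 0.042 m and distance of coupon_c_center from where it was at the start of the episode between 0.345 and 0.4 m and x of coupon_d_center in the frame of rack between -0.02 and 0.02 m and y of coupon_d_center in the frame of rack between -0.095 and 0.095 m and z of coupon_d_center in the frame of rack between 0.028 and 0.042 m and distance of coupon_d_center from where it was at the start of the episode between 0.345 and 0.4 m); the robot touches nothing.
It fails at once if a coupon is dropped (falls free of the fingers faster than 0.8 m/s, a drop of more than 3 cm) ((contact force between coupon_a and the fingers below 0.05 N and linear speed of coupon_a above 0.8 m/s) or (contact force between coupon_b and the fingers below 0.05 N and linear speed of coupon_b above 0.8 m/s) or (contact force between coupon_c and the fingers below 0.05 N and linear speed of coupon_c above 0.8 m/s) or (contact force between coupon_d and the fingers below 0.05 N and linear speed of coupon_d above 0.8 m/s)).
It also fails if it takes over 115 s, if anything falls off the work surface, if the arm or the gripper's body presses on something with over 40 N, if the wrist force passes 120 N, or if a joint passes its speed limit or range.

ROBOT

A 6-joint arm with a two-finger parallel gripper is mounted at the origin on a cart in front of the work surface, level with it; the furniture and walls round the work are solid. World frame = base frame: x ahead of the robot, y to its left, z up, the work surface at z = 0. Lengths are in m, angles in rad, forces in N, time in s.
With the tool pointing down it reaches from about 0.375 to 0.75 m from the base axis. Payload 9 kg.
Tool frame: the origin (TCP) lies between the finger pads; the fingertips stand 17 mm ahead of it and the grasp point (between the pads) lies 2 mm behind it; z points along the fingers, y is the line along which they close (so a half turn about z gives the same grasp; the last joint's range is limited). The gripper opens to 85 mm and grips with 20 to 120 N. Pads are 22 mm wide; open, the fingers measure 114 mm over their backs; the gripper's body (76 mm by 85 mm) begins 54 mm behind the grasp point. The pads swing forward as they close: fully open they stand 13 mm farther back than shut.
Start: joints at [-1.343, 0.104, 0.097, 1.564, 0, 1.353], TCP at [0.259, -0.541, 0.248] pointing down, gripper open.
Joint ranges: [-2.99, 2.99], [-0.84, 1.86], [-1.1, 1.16], [-1.84, 2.11], [-1.51, 1.56], [-3.14, 3.14]. Speed limits (rad/s): [2.22, 2.22, 2.57, 3.14, 3.14, 3.14].

INTERFACE

Orientations are given as [roll, pitch, yaw] about the fixed x, y, z axes, in that order (R = Rz(yaw) Ry(pitch) Rx(roll)).
In Python, from cell import telemetry, vision, ctrl, spotter gives the robot as it stands.
- The arm moves only by the tool drive_tool, never from a script. Its argument "increments" is a list that holds one entry, the list of rows, each a list of 7 numbers: the turn, a rotation vector about the world's x, y, z each as a share of pi rad, from -1 to 1, then the shift along the world's x, y, z each as a share of 25 cm, from -1 to 1, then the closure in counts, from 0 (fully open) to 255 (shut). In form: [[[rx, ry, rz, x, y, z, grip], ...]]. A call has 1 to 10 rows; each row is the pose to reach, as a shift and turn from the pose commanded when the call began, turning the shorter way round; what a row does not reach only later rows make up. A row lasts 1/8 s, in which the tool goes at most 62.5 mm and 10.7 degrees, less where a joint would pass 70% of its speed; a pose out of reach is approached as far as the arm can. A call with a number of a shift or a turn outside -1 to 1 is refused whole. A call with a gripper value outside its range is refused whole. The fingers move at their own pace and stop on an object; "squeeze" is the grip in N (left out, the last holds). Time passes only in rows, so rows that repeat a pose let the fingers close. It gives the time, the measured TCP pose, the force, the opening and the grip force at its end, in the units of the state.
- telemetry.observe(): the state, without advancing time (a new reading comes with each control period).
- vision.camera(name): name is "scene" or "top" or "wrist"; returns the picture (420x560x3 uint8, red, green, blue); there is no depth.
- vision.get_calibration(name): a dict with "fx", "fy", "cx", "cy" (pixels), "origin" and "attitude" of the camera in the world. Camera axes: x right, y down, z forward; pixel columns grow to the right and rows downward; lengths in m; the calibration is good to about 2 mm. A picture is of the moment at which its call begins: read the wrist's pose just before it. get_calibration takes no time and is no camera call; for the wrist camera it gives the pose at the moment of the call.
- ctrl.job_done(): hands the job in; it is judged then, once.
Trained networks look in the newest picture that a camera, given by its name, has taken for a name from the list of things; names that differ only in an ending like _2 or _b are one class to them, and where a whole thing is asked for, a point or a joint stands for the part that bears it (a point fixed in the world has none). Each returns a list of dicts, best first, with "score" (0 to 1); they miss things now and then, are a little off and sometimes report something else, mostly with a low value. They report only what shows in the picture. A call takes as long as a camera call. They do not tell look-alikes from the thing itself.
- spotter.recognise(name, camera): "box" ([left, top, width, height] as shares, 0 to 1, of the picture: columns of its width, rows of its height, round what is visible of it).
- spotter.landmark_of(name, camera): "xy" ([column, row] as shares, 0 to 1, of the picture: columns of its width, rows of its height: a listed point, or the origin of a listed thing).
The state is a dict: "clock": time; "joint_positions": joint angles; "dq": joint speeds; "tau": joint torques, N m; "tool_pos": TCP position; "tcp_rot": TCP orientation; "contact_force": force on the tool from outside, world axes, zero at the start; "moment": the same for the moment, N m; "opening": finger opening in m; "grasp_force": force on a finger pad.
Only numpy, scipy, OpenCV 4.12 (cv2) and the standard library are available. Lean on these libraries where they do the work, as an engineer would, in place of code of your own. Each camera call takes 0.05 s, during which the arm holds its last target. There are 200 camera calls.

## Working session

There is one attempt and no reset: what is moved stays moved. The work goes in short steps, Python scripts to look and compute and a tool call to move; the robot and the scene stay as the last step left them, time stands still between calls to the robot, and variables do not carry over. Pictures are saved under pics/ and viewed, at most 14 in all, crops included, and the job is handed in when it is done.

Besides the shell and the picture viewer there is one more tool, called after "Emit:" as name(argument=value, ...), one argument or row to a line, values as JSON. drive_tool: Moves the arm, as the interface text tells. Shift numbers are shares of 25 cm and turn numbers shares of pi rad, none past 1 either way. Its arguments: {"type":"object","properties":{"increments":{"type":"array","items":{"type":"array","items":{"type":"array","items":{"type":"number"}}}},"squeeze":{"type":"number"}},"required":["increments"]}

```bash
mkdir -p pics; ls
cat > h.py <<'E'
import numpy as np, cv2
from scipy.spatial.transform import Rotation as R
from cell import telemetry, vision, ctrl, spotter
def att(c):
    a=np.array(c["attitude"],float)
    return a if a.shape==(3,3) else R.from_euler('xyz',a).as_matrix()
def ray(c,xy,z):
    u,v=xy[0]*560,xy[1]*420
    d=att(c)@np.array([(u-c["cx"])/c["fx"],(v-c["cy"])/c["fy"],1])
    o=np.array(c["origin"]); return o+d*(z-o[2])/d[2]
def proj(c,p):
    q=att(c).T@(np.array(p)-c["origin"]); return q[0]/q[2]*c["fx"]+c["cx"],q[1]/q[2]*c["fy"]+c["cy"]
def snap(n,f):
    c=vision.get_calibration(n); im=vision.camera(n); cv2.imwrite(f"pics/{f}.png",im[:,:,::-1]); return c,im
E
python3 - <<'E'
from h import *
s=telemetry.observe(); print({k:np.round(v,3).tolist() for k,v in s.items()})
for n in ["top","scene"]:
    c,im=snap(n,n+"0"); print(n,c)
    for t,z in [("carrier",0),("rack",0),("bar_grip",.08),("bar_hinge",.055),("stand_foot",0),("coupon_a_center",.035),("coupon_d_center",.035)]:
        for r in spotter.landmark_of(t,n)[:5]:
            print(t,round(r["score"],2),np.round(np.array(r["xy"])*[560,420],0),ray(c,r["xy"],z).round(3))
E
```

```text
pics
{'clock': 0.0, 'joint_positions': [-1.343, 0.105, 0.096, 1.564, -0.0, 1.353], 'dq': [-0.001, 0.001, 0.0, -0.001, -0.001, -0.0], 'tau': [0.0, -55.693, 50.365, 0.017, -0.0, 0.0], 'tool_pos': [0.259, -0.541, 0.248], 'tcp_rot': [-3.14, -0.0, 0.446], 'contact_force': [0.217, -0.086, 0.233], 'moment': [0.019, 0.024, 0.011], 'grasp_force': 0.0, 'opening': 0.085}
top {'fx': 545.2279345378595, 'fy': 545.2279345378595, 'cx': 276.92846694622983, 'cy': 216.2787065436526, 'origin': array([ 0.46031165, -0.07554281,  1.25817029]), 'attitude': array([-3.06235653, -0.0039083 , -1.58146511])}
carrier 0.76 [342. 259.] [ 0.46  -0.229  0.   ]
carrier 0.22 [333. 256.] [ 0.468 -0.209  0.   ]
rack 0.56 [183. 250.] [0.485 0.136 0.   ]
bar_grip 0.93 [348. 256.] [ 0.465 -0.233  0.08 ]
coupon_a_center 0.69 [388. 258.] [ 0.461 -0.329  0.035]
coupon_d_center 0.81 [360. 258.] [ 0.463 -0.266  0.035]
scene {'fx': 467.03324777598374, 'fy': 467.03324777598374, 'cx': 274.6015928324523, 'cy': 208.76880603211768, 'origin': array([-0.10443459,  0.76140194,  0.62059114]), 'attitude': array([-2.04321581, -0.01446604, -2.45995819])}
carrier 0.79 [343. 226.] [ 0.445 -0.228  0.   ]
rack 0.89 [244. 282.] [0.478 0.137 0.   ]
coupon_d_center 0.62 [309. 180.] [ 0.654 -0.36   0.035]
coupon_d_center 0.54 [242. 281.] [0.453 0.171 0.035]
```

View pics/top0.png

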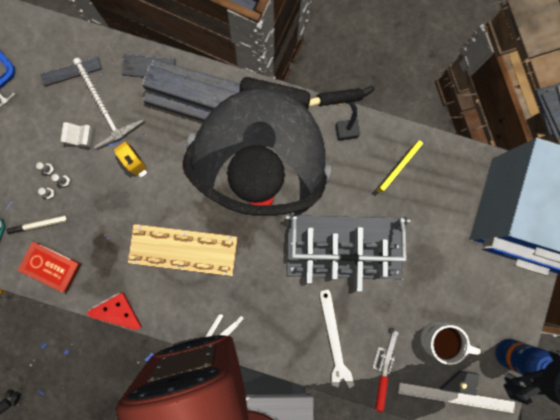

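View pics/scene0.png

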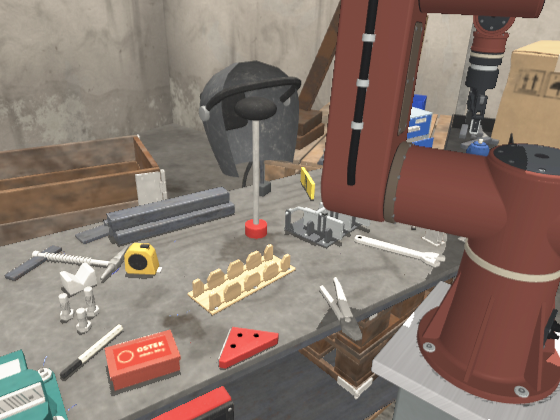

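The top view shows the carrier at about (346,248) with four coupons crosswise at columns 309, 334, 360 and 385. The rack is at (183,250), and the helmet and stand are behind it at about (255,170). The yellow look-alike is at (403,165). I'll move the wrist camera over the carrier next.

Emit:
drive_tool(
  increments=[
    [[0,0,0.06,0.1,0.2,0.1,0],[0,0,0.12,0.2,0.4,0.2,0],[0,0,0.18,0.3,0.6,0.2,0],[0,0,0.24,0.4,0.8,0.2,0],[0,0,0.3,0.5,1,0.2,0],[0,0,0.358,0.56,1,0.2,0],[0,0,0.358,0.56,1,0.2,0],[0,0,0.358,0.56,1,0.2,0]],
  ],
)

```text
clock: 1.8
tool_pos: [0.3983, -0.2918, 0.2982]
tcp_rot: [-3.141, -0.0, 1.566]
contact_force: [-0.3, -0.7, 0.4]
opening: 0.0855
grasp_force: 0.0
```

Run:
```python
from h import *
s=telemetry.observe(); print({k:np.round(v,3).tolist() for k,v in s.items() if k in("clock","joint_positions","tool_pos","tcp_rot")})
c,im=snap("wrist","w1"); print(c["origin"],c["attitude"],c["fx"])
for t,z in [("carrier",0),("bar_grip",.08),("bar_hinge",.055),("coupon_a_center",.035),("coupon_d_center",.035)]:
    for r in spotter.landmark_of(t,"wrist")[:5]:
        print(t,round(r["score"],2),np.round(np.array(r["xy"])*[560,420],0),ray(c,r["xy"],z).round(3))
```

```text
{'clock': 1.8, 'joint_positions': [-0.898, -0.201, -0.108, 1.664, -0.0, 0.678], 'tool_pos': [0.398, -0.292, 0.298], 'tcp_rot': [-3.141, -0.0, 1.566]}
[ 0.39947214 -0.21029407  0.42423759] [ 2.81751770e+00  9.56556855e-04 -5.33295112e-03] 294.1335373748244
carrier 0.76 [323. 128.] [ 0.461 -0.235  0.   ]
bar_grip 0.68 [337. 130.] [ 0.465 -0.233  0.08 ]
coupon_a_center 0.92 [323. 191.] [ 0.459 -0.317  0.035]
coupon_d_center 0.97 [328. 151.] [ 0.464 -0.263  0.035]
coupon_d_center 0.62 [466. 220.] [ 0.663 -0.36   0.035]
```

View pics/w1.png

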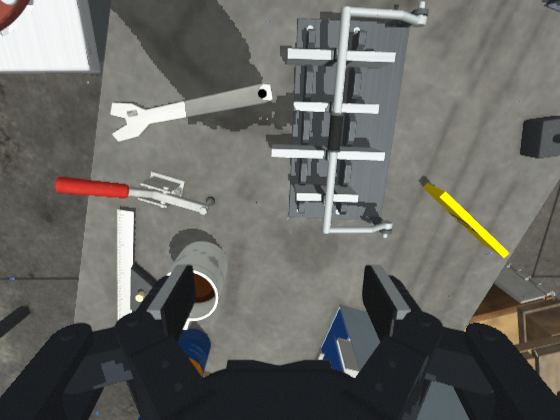

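The wrist view shows the bar grip at about (336,131), with the rod running from (346,12) to (327,230). The coupon top edges run (288,55)-(395,57), (294,107)-(379,108), (272,153)-(385,156) and (297,198)-(358,198), and the hinges are near (421,14) and (388,228).

Run:
```python
from h import *
c=vision.get_calibration("wrist")
f=lambda p,z:ray(c,(p[0]/560,p[1]/420),z)
P={}
for k,(a,b,z) in dict(s4=((288,55),(395,57),.06),s3=((294,107),(379,108),.06),s2=((272,153),(385,156),.06),s1=((297,198),(358,198),.06),rod=((327,230),(346,12),.08),hinge=((388,228),(421,14),.057)).items():
    A,B=f(a,z),f(b,z); P[k]=(A+B)/2; d=B-A
    print(k,A[:2].round(3),B[:2].round(3),"mid",P[k][:2].round(4),"len",np.linalg.norm(d).round(3),"ang",np.arctan2(d[1],d[0]).round(3))
d=P["s4"]-P["s1"]; print("line",d.round(3),"yaw",np.arctan2(-d[0],d[1]))
ct=vision.get_calibration("top")
g=lambda p,z:ray(ct,(p[0]/560,p[1]/420),z)
for p in [(134,225),(237,237),(128,263),(233,275)]: print("rackcorner",g(p,.005).round(3))
for p in [(325,180),(255,214),(186,170)]: print("helmet",g(p,.3).round(3))
cs=vision.get_calibration("scene")
print("foot",ray(cs,(256/560,232/420),0))
```

```text
s4 [ 0.41  -0.153] [ 0.529 -0.155] mid [ 0.4696 -0.1543] len 0.119 ang -0.019
s3 [ 0.417 -0.208] [ 0.517 -0.209] mid [ 0.4673 -0.2086] len 0.1 ang -0.014
s2 [ 0.391 -0.261] [ 0.53  -0.265] mid [ 0.4608 -0.2633] len 0.139 ang -0.029
s1 [ 0.423 -0.319] [ 0.502 -0.319] mid [ 0.4623 -0.3192] len 0.079 ang -0.002
rod [ 0.46  -0.355] [ 0.468 -0.117] mid [ 0.464  -0.2365] len 0.238 ang 1.54
hinge [ 0.547 -0.362] [ 0.553 -0.113] mid [ 0.5498 -0.2379] len 0.249 ang 1.544
line [0.007 0.165 0.   ] yaw -0.04415350092044911
rackcorner [0.543 0.247 0.005]
rackcorner [0.513 0.011 0.005]
rackcorner [0.456 0.26  0.005]
rackcorner [0.426 0.02  0.005]
helmet [ 0.6   -0.166  0.3  ]
helmet [ 0.541 -0.041  0.3  ]
helmet [0.62 0.08 0.3 ]
foot [ 0.6058546  -0.04977786  0.        ]
```

Emit:
drive_tool(
  increments=[
    [[0,0,-0.007,0.15,0.12,-0.15,0],[0,0,-0.007,0.262,0.212,-0.36,0],[0,0,-0.007,0.262,0.212,-0.56,0],[0,0,-0.007,0.262,0.212,-0.7,0],[0,0,-0.007,0.262,0.212,-0.8,0],[0,0,-0.007,0.262,0.212,-0.868,0],[0,0,-0.007,0.262,0.212,-0.868,0],[0,0,-0.007,0.262,0.212,-0.868,150]],
  ],
  squeeze=25,
)

```text
clock: 3.1
tool_pos: [0.4647, -0.239, 0.0826]
tcp_rot: [3.14, 0.001, 1.548]
contact_force: [-0.3, -0.3, 0.2]
opening: 0.0696
grasp_force: 0.0
```

Emit:
drive_tool(
  increments=[
    [[0,0,0,0,0,0,255],[0,0,0,0,0,0,255],[0,0,0,0,0,0,255],[0,0,0,0,0,0,255]],
  ],
  squeeze=25,
)

```text
clock: 3.6
tool_pos: [0.4624, -0.2385, 0.0817]
tcp_rot: [-3.137, 0.001, 1.548]
contact_force: [-12.8, -0.3, 10.3]
opening: 0.0132
grasp_force: 26.1
```

Run:
```python
from h import *
s=telemetry.observe(); print({k:np.round(v,3).tolist() for k,v in s.items()})
snap("wrist","w2"); p=s["tool_pos"]
# arc plan from here
r=.0886; a0=np.arctan2(25,85); u=np.array([np.cos(-.028),np.sin(-.028)])
for t in np.arange(.15,1.66,.15): 
    dx=r*(np.cos(a0)-np.cos(a0+t)); dz=r*(np.sin(a0+t)-np.sin(a0)); print(round(t,2),(np.array([dx*u[0],dx*u[1],dz])/.25).round(3))
```

```text
{'clock': 3.6, 'joint_positions': [-0.726, -0.097, -0.408, 1.263, -0.003, 0.868], 'dq': [-0.002, -0.001, -0.001, -0.0, 0.001, 0.0], 'tau': [3.069, -41.405, 49.459, -4.397, 2.467, -0.113], 'tool_pos': [0.462, -0.238, 0.082], 'tcp_rot': [-3.137, 0.001, 1.548], 'contact_force': [-12.753, -0.301, 10.345], 'moment': [0.096, 2.744, -0.113], 'grasp_force': 26.051, 'opening': 0.013}
0.15 [ 0.019 -0.001  0.05 ]
0.3 [ 0.045 -0.001  0.096]
0.45 [ 0.077 -0.002  0.138]
0.6 [ 0.116 -0.003  0.175]
0.75 [ 0.159 -0.004  0.205]
0.9 [ 0.207 -0.006  0.228]
1.05 [ 0.257 -0.007  0.245]
1.2 [ 0.31  -0.009  0.253]
1.35 [ 0.363 -0.01   0.254]
1.5 [ 0.416 -0.012  0.246]
1.65 [ 0.466 -0.013  0.231]
```

View pics/w2.png

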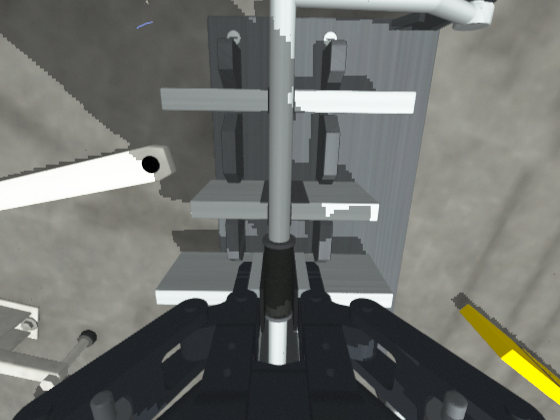

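The picture shows the pads closed on the rubber grip at (278,285). The next move swings the bar along its arc.

Emit:
drive_tool(
  increments=[
    [[0,0,0,0.01,0,0.05,255],[0,0,0,0.036,0,0.096,255],[0,0,0,0.068,-0.002,0.138,255],[0,0,0,0.107,-0.003,0.175,255],[0,0,0,0.15,-0.004,0.205,255],[0,0,0,0.198,-0.006,0.228,255],[0,0,0,0.248,-0.007,0.245,255],[0,0,0,0.3,-0.009,0.253,255],[0,0,0,0.354,-0.01,0.254,255],[0,0,0,0.407,-0.012,0.246,255]],
  ],
)

```text
clock: 4.9
tool_pos: [0.5665, -0.2418, 0.1437]
tcp_rot: [3.141, 0.001, 1.548]
contact_force: [-2.1, -1.2, 5.1]
opening: 0.0128
grasp_force: 26.3
```

Emit:
drive_tool(
  increments=[
    [[0,0,0,0.04,0,-0.012,255],[0,0,0,0.04,0,-0.012,255],[0,0,0,0.04,0,-0.012,255],[0,0,0,0.04,0,-0.012,0],[0,0,0,0.04,0,-0.012,0],[0,0,0,0.04,0,-0.012,0],[0,0,0,0.04,0,-0.012,0]],
  ],
)

```text
clock: 5.78
tool_pos: [0.5759, -0.2412, 0.1398]
tcp_rot: [-3.142, -0.0, 1.549]
contact_force: [0.3, 0.3, 0.2]
opening: 0.0831
grasp_force: 0.0
```

Emit:
drive_tool(
  increments=[
    [[0,0,0,0,0,0.2,0],[0,0,0,0,0,0.4,0],[0,0,0.05,-0.15,0,0.5,0],[0,0,0.11,-0.3,0,0.5,0],[0,0,0.17,-0.45,0.0,0.5,0],[0,0,0.23,-0.45,0.0,0.5,0],[0,0,0.29,-0.45,0.0,0.5,0],[0,0,0.35,-0.45,0.0,0.5,0],[0,0,0.41,-0.45,0.0,0.5,0],[0,0,0.47,-0.45,0.0,0.5,0]],
  ],
)

```text
clock: 7.02
tool_pos: [0.4635, -0.2413, 0.2649]
tcp_rot: [3.141, 0.0, 3.024]
contact_force: [0.5, -0.6, 0.1]
opening: 0.0852
grasp_force: 0.0
```

Emit:
drive_tool(
  increments=[
    [[0,0,0.028,0,0,0,120],[0,0,0.028,0,0,0,120],[0,0,0.028,0,0,0,120]],
  ],
)

```text
clock: 7.4
tool_pos: [0.4635, -0.2414, 0.2648]
tcp_rot: [3.141, 0.0, 3.104]
contact_force: [-0.3, 0.4, 0.4]
opening: 0.0454
grasp_force: 0.0
```

Run:
```python
from h import *
s=telemetry.observe(); print({k:np.round(v,3).tolist() for k,v in s.items() if k in("clock","joint_positions","tool_pos","tcp_rot","opening")})
c,im=snap("wrist","w3"); print(c["origin"],c["attitude"],c["fx"])
snap("top","top3")
```

```text
{'clock': 7.4, 'joint_positions': [-0.731, -0.128, -0.103, 1.596, 0.0, -0.693], 'tool_pos': [0.463, -0.241, 0.265], 'tcp_rot': [3.141, 0.0, 3.104], 'opening': 0.045}
[ 0.3824235 -0.2386975  0.3908574] [2.81825368e+00 2.80672249e-04 1.53276953e+00] 294.1335373748244
```

View pics/w3.png

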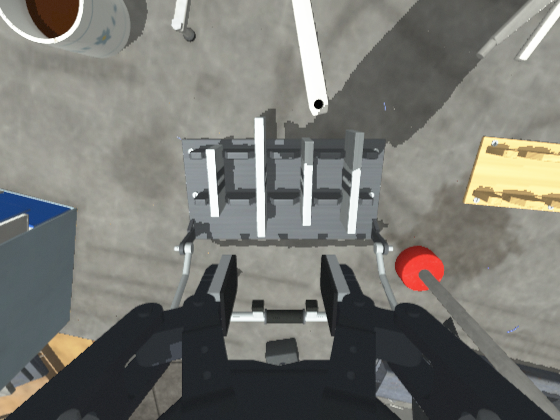

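The bar lies open, with its rod at row 317. The coupon top edges run (210,149)-(215,216), (259,118)-(262,236), (308,140)-(307,226) and (356,131)-(353,234).

Run:
```python
from h import *
c=vision.get_calibration("wrist"); im=cv2.imread("pics/w3.png")
f=lambda p,z:ray(c,(p[0]/560,p[1]/420),z)
for k,a,b in [("a",(210,149),(215,216)),("d",(259,118),(262,236)),("b",(308,140),(307,226)),("c",(356,131),(353,234))]:
    A,B=f(a,.06),f(b,.06); d=B-A; print(k,A[:2].round(4),B[:2].round(4),((A+B)/2)[:2].round(4),np.linalg.norm(d).round(3),np.arctan2(d[1],d[0]).round(3))
cv2.imwrite("pics/w3c.png",cv2.resize(im[100:260,170:400],None,fx=3.4,fy=3.4,interpolation=cv2.INTER_CUBIC))
for n in "abcd":
  for r in spotter.landmark_of(f"coupon_{n}_center","wrist")[:5]: print(n,round(r["score"],2),ray(c,r["xy"],.035).round(4)[:2])
```

```text
a [ 0.4212 -0.3163] [ 0.5004 -0.3192] [ 0.4608 -0.3177] 0.079 -0.036
d [ 0.3903 -0.26  ] [ 0.5285 -0.2644] [ 0.4594 -0.2622] 0.138 -0.032
b [ 0.4155 -0.2074] [ 0.5174 -0.2092] [ 0.4664 -0.2083] 0.102 -0.017
c [ 0.4078 -0.1551] [ 0.53   -0.1531] [ 0.4689 -0.1541] 0.122 0.016
a 0.84 [ 0.4551 -0.3192]
b 0.74 [ 0.4648 -0.2054]
b 0.23 [ 0.4529 -0.2577]
c 0.73 [ 0.4655 -0.1511]
d 0.87 [ 0.4556 -0.2596]
```

View pics/w3c.png

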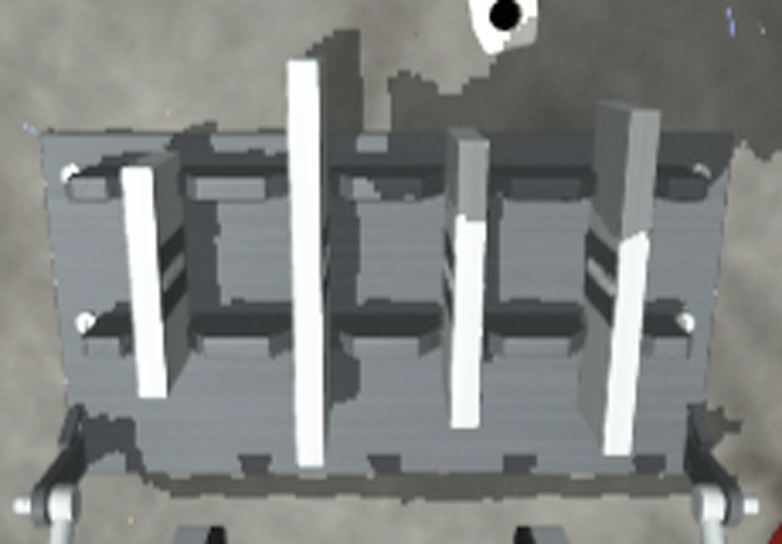

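The crop shows weld beads about 6 mm wide at each coupon's middle, so I'll grip 16 mm nearer the robot than centre, on flat steel. Coupon a goes first.

Emit:
drive_tool(
  increments=[
    [[0,0,0.003,-0.074,-0.2,-0.05,150],[0,0,0.003,-0.074,-0.306,-0.25,150],[0,0,0.003,-0.074,-0.306,-0.45,150],[0,0,0.003,-0.074,-0.306,-0.6,150],[0,0,0.003,-0.074,-0.306,-0.7,150],[0,0,0.003,-0.074,-0.306,-0.77,150],[0,0,0.003,-0.074,-0.306,-0.817,150],[0,0,0.003,-0.074,-0.306,-0.817,150]],
  ],
  squeeze=80,
)

```text
clock: 8.7
tool_pos: [0.4448, -0.3177, 0.0603]
tcp_rot: [3.141, -0.0, 3.115]
contact_force: [-0.3, 0.5, 0.6]
opening: 0.0353
grasp_force: 0.0
```

Emit:
drive_tool(
  increments=[
    [[0,0,0,0,0,0,255],[0,0,0,0,0,0,255],[0,0,0,0,0,0,255],[0,0,0,0,0,0,255],[0,0,0,0,0,0,255]],
  ],
  squeeze=80,
)

```text
clock: 9.32
tool_pos: [0.4455, -0.3186, 0.0618]
tcp_rot: [-3.14, 0.001, 3.115]
contact_force: [-0.0, 1.0, 6.5]
opening: 0.0076
grasp_force: 79.7
```

Emit:
drive_tool(
  increments=[
    [[0,0,0,0,0,0.05,255],[0,0,0,0,0,0.12,255],[0,0,0,0,0,0.25,255],[0,0,0,0,0,0.4,255],[0,0,0,0,0,0.4,255],[0,0,0,0,0,0.4,255]],
  ],
)

```text
clock: 10.07
tool_pos: [0.4448, -0.3177, 0.1602]
tcp_rot: [3.141, -0.0, 3.115]
contact_force: [0.2, 0.2, -3.3]
opening: 0.0078
grasp_force: 78.7
```

Run:
```python
from h import *
s=telemetry.observe(); print({k:np.round(v,3).tolist() for k,v in s.items() if k in("contact_force","moment","tool_pos","tcp_rot","opening","grasp_force")})
c,im=snap("wrist","w4");
```

```text
{'tool_pos': [0.445, -0.318, 0.16], 'tcp_rot': [3.141, -0.0, 3.115], 'contact_force': [0.214, 0.172, -3.28], 'moment': [-0.01, 0.082, -0.01], 'grasp_force': 78.66, 'opening': 0.008}
```

View pics/w4.png

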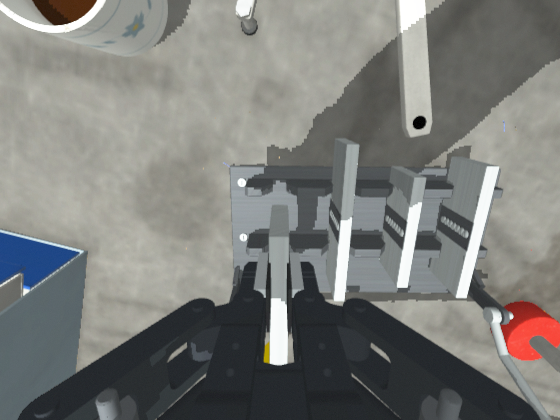

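Coupon a is held, seen along column 279. Next I'll carry it towards the rack at smaller x, clear of the helmet, and measure the rack from there.

Emit:
drive_tool(
  increments=[
    [[0,0,0,-0.04,0.1,0.05,255],[0,0,0,-0.08,0.28,0.1,255],[0,0,0,-0.08,0.48,0.1,255],[0,0,0,-0.08,0.68,0.1,255],[0,0,0,-0.08,0.86,0.1,255],[0,0,-0.01,-0.08,1,0.1,255],[0,0,-0.02,-0.08,1,0.1,255]],
  ],
)

```text
clock: 11.0
tool_pos: [0.4242, -0.0656, 0.1843]
tcp_rot: [3.14, -0.002, 3.055]
contact_force: [0.3, -0.3, -4.1]
opening: 0.0078
grasp_force: 79.0
```

Emit:
drive_tool(
  increments=[
    [[0,0,-0.01,0,0.1,0,255],[0,0,-0.01,0,0.16,0,255],[0,0,-0.01,0,0.16,0,255],[0,0,-0.01,0,0.16,0,255]],
  ],
)

```text
clock: 11.5
tool_pos: [0.425, -0.0284, 0.1854]
tcp_rot: [-3.141, -0.0, 3.021]
contact_force: [0.5, -0.4, -2.9]
opening: 0.0076
grasp_force: 79.1
```

Run:
```python
from h import *
s=telemetry.observe(); print({k:np.round(v,3).tolist() for k,v in s.items() if k in("contact_force","moment","tool_pos","tcp_rot","opening","grasp_force")})
c,im=snap("wrist","w5"); p=s["tool_pos"]; th=s["tcp_rot"][2]-np.pi
for dx in (-.024,.056):
    for zz in(.0585-.0617,):
        print("pred top end",proj(c,np.array(p)+[dx*np.cos(th),dx*np.sin(th),zz]))
for r in spotter.landmark_of("rack","wrist")[:2]: print(r["score"],ray(c,r["xy"],0))
```

```text
{'tool_pos': [0.425, -0.028, 0.185], 'tcp_rot': [-3.141, -0.0, 3.021], 'contact_force': [0.471, -0.427, -2.897], 'moment': [-0.033, 0.026, -0.012], 'grasp_force': 79.127, 'opening': 0.008}
pred top end (np.float64(279.1809445370905), np.float64(235.3457243432656))
pred top end (np.float64(279.1223865952056), np.float64(365.57533917885206))
0.64 [0.48326407 0.13625047 0.        ]
```

View pics/w5.png

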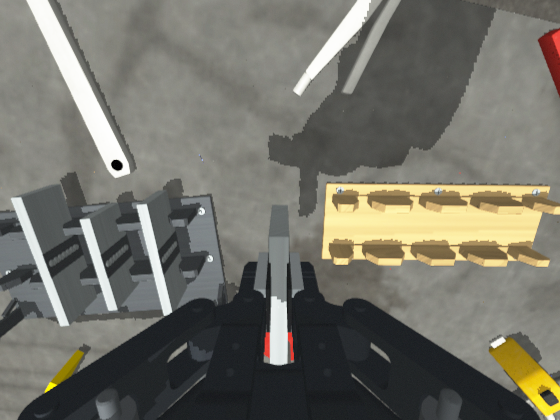

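Coupon a hangs level: its top edge runs from row 235 to row 362, as predicted. The rack shows at columns 323-560 and rows 184-265, and I'll zoom in on its slots.

Run:
```python
from h import *
im=cv2.imread("pics/w5.png"); cv2.imwrite("pics/w5c.png",cv2.resize(im[170:280,310:560],None,fx=3.2,fy=3.2,interpolation=cv2.INTER_CUBIC))
c=vision.get_calibration("wrist")
o=np.array([.4845,.1355,0])
for yaw in (-.12,):
  Rz=R.from_euler('z',yaw)
  for x in(-.029,.029):
    for y in(-.0825,-.0275,.0275,.0825):
      print(x,y,[np.round((np.array(proj(c,o+Rz.apply([x,y+e,.04])))-[310,170])*3.2).tolist() for e in(-.0155,.0155)])
```

```text
-0.029 -0.0825 [[137.0, 123.0], [239.0, 123.0]]
-0.029 -0.0275 [[318.0, 123.0], [420.0, 123.0]]
-0.029 0.0275 [[498.0, 123.0], [600.0, 123.0]]
-0.029 0.0825 [[679.0, 123.0], [781.0, 122.0]]
0.029 -0.0825 [[123.0, 293.0], [218.0, 293.0]]
0.029 -0.0275 [[292.0, 293.0], [388.0, 293.0]]
0.029 0.0275 [[462.0, 293.0], [558.0, 293.0]]
0.029 0.0825 [[632.0, 292.0], [728.0, 292.0]]
```

View pics/w5c.png

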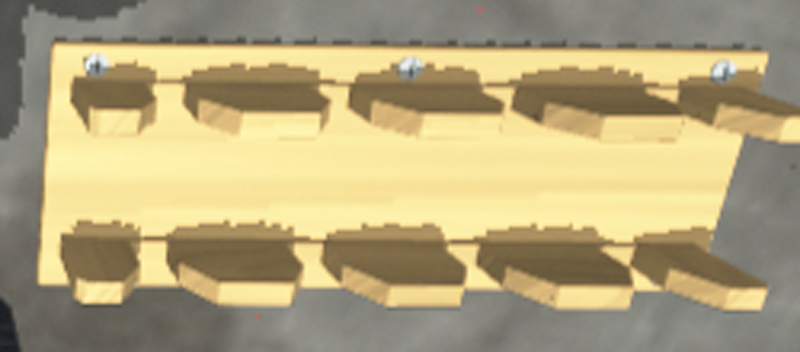

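Emit:
drive_tool(
  increments=[
    [[0,0,-0.003,0.05,0.13,-0.02,255],[0,0,-0.003,0.1,0.27,-0.08,255],[0,0,-0.003,0.134,0.341,-0.18,255],[0,0,-0.003,0.134,0.341,-0.26,255],[0,0,-0.003,0.134,0.341,-0.26,255],[0,0,-0.003,0.134,0.341,-0.34,255],[0,0,-0.003,0.134,0.341,-0.4,255],[0,0,-0.003,0.134,0.341,-0.44,255],[0,0,-0.003,0.134,0.341,-0.44,255]],
  ],
)

```text
clock: 12.72
tool_pos: [0.4581, 0.0571, 0.0751]
tcp_rot: [-3.141, -0.001, 3.011]
contact_force: [-0.3, -2.2, -3.4]
opening: 0.0079
grasp_force: 79.2
```

Emit:
drive_tool(
  increments=[
    [[0,0,0,0,-0.004,-0.02,255],[0,0,0,0,-0.004,-0.038,255],[0,0,0,0,-0.004,-0.046,255],[0,0,0,0,-0.004,-0.05,255],[0,0,0,0,-0.004,-0.05,255]],
  ],
)

```text
clock: 13.35
tool_pos: [0.4585, 0.0564, 0.0631]
tcp_rot: [3.141, -0.0, 3.012]
contact_force: [1.2, -0.1, -3.3]
opening: 0.0077
grasp_force: 79.3
```

Emit:
drive_tool(
  increments=[
    [[0,0,0,0,0,-0.004,255],[0,0,0,0,0,-0.008,255],[0,0,0,0,0,-0.008,255]],
  ],
)

```text
clock: 13.72
tool_pos: [0.4586, 0.0564, 0.0618]
tcp_rot: [-3.142, 0.0, 3.012]
contact_force: [-3.5, -0.0, 4.9]
opening: 0.0076
grasp_force: 80.5
```

Emit:
drive_tool(
  increments=[
    [[0,0,0,0,0,0,170],[0,0,0,0,0,0,150],[0,0,0,0,0,0,150],[0,0,0,0,0,0,150],[0,0,0,0,0,0.1,150],[0,0,0,0,0,0.3,150],[0,0,0,-0.1,0,0.5,150],[0,0,0,-0.14,0,0.5,150],[0,0,0,-0.14,0,0.5,150]],
  ],
)

```text
clock: 14.85
tool_pos: [0.4233, 0.0564, 0.1858]
tcp_rot: [3.141, 0.0, 3.012]
contact_force: [0.4, -0.9, -1.2]
opening: 0.0352
grasp_force: 0.0
```

Run:
```python
from h import *
s=telemetry.observe(); print({k:np.round(v,3).tolist() for k,v in s.items() if k in("contact_force","tool_pos","tcp_rot","opening","joint_positions")})
c,im=snap("wrist","w6")
```

```text
{'joint_positions': [-0.176, -0.447, -0.51, 1.507, 0.0, -0.046], 'tool_pos': [0.423, 0.056, 0.186], 'tcp_rot': [3.141, 0.0, 3.012], 'contact_force': [0.413, -0.912, -1.244], 'opening': 0.035}
```

View pics/w6.png

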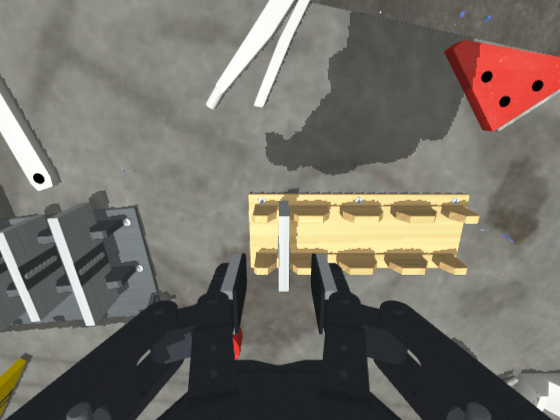

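Coupon a stands in slot 1, with its top edge at column 284 from about row 212 to row 290. I'll check its centring and refine the rack pose.

Run:
```python
from h import *
c=vision.get_calibration("wrist"); f=lambda p,z:ray(c,(p[0]/560,p[1]/420),z)
im=cv2.imread("pics/w6.png")
col=im[190:300,284].astype(int).sum(1); g=np.diff(col); i=np.argsort(-abs(g))[:6]; print([(190+int(k),int(g[k])) for k in sorted(i)])
A=f((285,216),.06);B=f((283.5,290),.06); print("ends",A.round(4),B.round(4),np.linalg.norm(A-B))
o=np.array([.485,.136,0]); Rz=R.from_euler('z',-.13)
for x in(-.029,.029):
  print(x,[np.round(proj(c,o+Rz.apply([x,y,.04]))).tolist() for y in(-.098,-.067,-.043,-.012,.012,.043,.067,.098)])
cv2.imwrite("pics/w6c.png",cv2.resize(im[180:300,240:490],None,fx=3.2,fy=3.2,interpolation=cv2.INTER_CUBIC))
```

```text
[(191, -97), (193, 101), (215, 267), (216, 127), (290, -146), (291, -213)]
ends [0.4346 0.0606 0.06  ] [0.512  0.0495 0.06  ] 0.07820221517489973
-0.029 [[268.0, 220.0], [299.0, 220.0], [323.0, 220.0], [355.0, 220.0], [379.0, 220.0], [411.0, 220.0], [435.0, 220.0], [467.0, 220.0]]
0.029 [[268.0, 272.0], [298.0, 272.0], [321.0, 272.0], [350.0, 272.0], [373.0, 272.0], [403.0, 272.0], [426.0, 272.0], [455.0, 272.0]]
```

View pics/w6c.png

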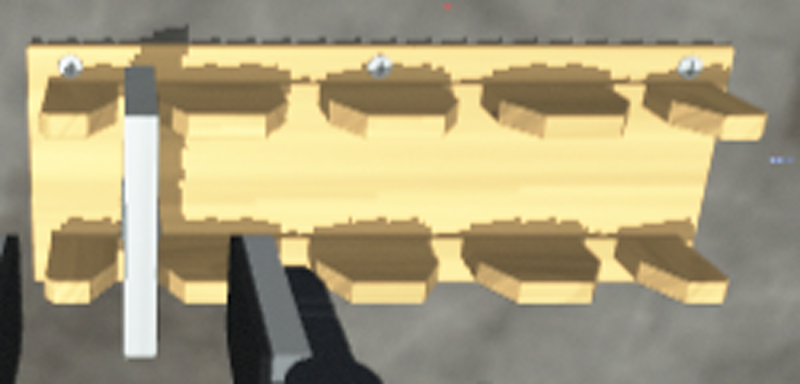

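Emit:
drive_tool(
  increments=[
    [[0,0,0.01,0,-0.2,0,150],[0,0,0.02,0,-0.42,0,150],[0,0,0.032,0,-0.64,0,150],[0,0,0.032,0,-0.84,0,150],[0,0,0.032,0,-0.986,0,150],[0,0,0.032,0,-0.986,0,150]],
  ],
)

```text
clock: 15.65
tool_pos: [0.4229, -0.1919, 0.1842]
tcp_rot: [3.14, -0.002, 3.109]
contact_force: [0.2, 0.8, 0.3]
opening: 0.0352
grasp_force: 0.0
```

Emit:
drive_tool(
  increments=[
    [[0,0,0,0.083,-0.18,-0.05,150],[0,0,0,0.083,-0.288,-0.15,150],[0,0,0,0.083,-0.288,-0.28,150],[0,0,0,0.083,-0.288,-0.4,150],[0,0,0,0.083,-0.288,-0.46,150],[0,0,0,0.083,-0.288,-0.5,150],[0,0,0,0.083,-0.288,-0.5,150]],
  ],
  squeeze=100,
)

```text
clock: 16.52
tool_pos: [0.4443, -0.2618, 0.061]
tcp_rot: [3.141, -0.0, 3.113]
contact_force: [0.0, 0.4, 0.6]
opening: 0.0346
grasp_force: 0.0
```

Close on d, lift, then carry.

Emit:
drive_tool(
  increments=[
    [[0,0,0,0,0,0,255],[0,0,0,0,0,0,255],[0,0,0,0,0,0,255],[0,0,0,0,0,0,255],[0,0,0,0,0,0.0,255]],
  ],
  squeeze=100,
)

```text
clock: 17.15
tool_pos: [0.4449, -0.2626, 0.0625]
tcp_rot: [-3.141, 0.002, 3.112]
contact_force: [-1.5, 2.0, 5.9]
opening: 0.0072
grasp_force: 99.2
```

Emit:
drive_tool(
  increments=[
    [[0,0,0,0,0,0.04,255],[0,0,0,0,0,0.12,255],[0,0,0,0,0,0.28,255],[0,0,0,0,0,0.44,255],[0,0,0,0,0,0.52,255],[0,0,0,0,0,0.52,255]],
  ],
)

```text
clock: 17.9
tool_pos: [0.4447, -0.2626, 0.192]
tcp_rot: [-3.14, 0.001, 3.112]
contact_force: [-0.2, -0.1, -6.4]
opening: 0.0071
grasp_force: 98.4
```

Run:
```python
from h import *
s=telemetry.observe(); print({k:np.round(v,3).tolist() for k,v in s.items() if k in("contact_force","moment","tool_pos","tcp_rot","opening")})
c,im=snap("wrist","w7"); p=s["tool_pos"]; th=s["tcp_rot"][2]-np.pi
for dx in (-.054,.086): print("pred",proj(c,np.array(p)+[dx*np.cos(th),dx*np.sin(th),-.002]))
col=im[150:400,279].astype(int).sum(1); g=np.diff(col); i=np.argsort(-abs(g))[:8]; print([(150+int(k),int(g[k])) for k in sorted(i)])
```

```text
{'tool_pos': [0.445, -0.263, 0.192], 'tcp_rot': [-3.14, 0.001, 3.112], 'contact_force': [-0.189, -0.115, -6.392], 'moment': [0.063, 0.067, 0.017], 'opening': 0.007}
pred (np.float64(279.3772750493302), np.float64(174.10065754029722))
pred (np.float64(279.21219893865907), np.float64(406.34257152156005))
[(154, 48), (171, 245), (172, 103), (190, -240), (294, 195), (295, 64), (364, -317), (365, -272)]
```

Emit:
drive_tool(
  increments=[
    [[0,0,0,-0.04,0.1,0,255],[0,0,-0.005,-0.08,0.26,0,255],[0,0,-0.01,-0.08,0.44,0,255],[0,0,-0.015,-0.08,0.62,0,255],[0,0,-0.02,-0.08,0.8,0,255],[0,0,-0.025,-0.08,0.94,0,255],[0,0,-0.032,-0.08,1,0,255],[0,0,-0.032,-0.08,1,0,255]],
  ],
)

```text
clock: 18.95
tool_pos: [0.4233, -0.011, 0.1891]
tcp_rot: [3.141, -0.003, 3.014]
contact_force: [-0.4, -0.8, -6.1]
opening: 0.0072
grasp_force: 98.7
```

Emit:
drive_tool(
  increments=[
    [[0,0,0,0.06,0.15,0,255],[0,0,0,0.12,0.32,0,255],[0,0,0,0.165,0.44,-0.06,255],[0,0,0,0.165,0.492,-0.16,255],[0,0,0,0.165,0.492,-0.26,255],[0,0,0,0.165,0.492,-0.32,255],[0,0,0,0.165,0.492,-0.38,255],[0,0,0,0.165,0.492,-0.43,255],[0,0,0,0.165,0.492,-0.464,255],[0,0,0,0.165,0.492,-0.464,255]],
  ],
)

```text
clock: 20.2
tool_pos: [0.4652, 0.1108, 0.0746]
tcp_rot: [3.142, -0.001, 3.012]
contact_force: [0.8, 0.1, -4.3]
opening: 0.0067
grasp_force: 99.0
```

Emit:
drive_tool(
  increments=[
    [[0,0,0,0,0,-0.015,255],[0,0,0,0,0,-0.03,255],[0,0,0,0,0,-0.04,255],[0,0,0,0,0,-0.046,255],[0,0,0,0,0,-0.05,255],[0,0,0,0,0,-0.05,255]],
  ],
)

```text
clock: 20.95
tool_pos: [0.4656, 0.1109, 0.0627]
tcp_rot: [3.141, 0.0, 3.012]
contact_force: [1.5, -0.4, -5.3]
opening: 0.0072
grasp_force: 99.2
```

Emit:
drive_tool(
  increments=[
    [[0,0,0,0,0,-0.004,255],[0,0,0,0,0,-0.007,255],[0,0,0,0,0,-0.007,255]],
  ],
)

```text
clock: 21.32
tool_pos: [0.4657, 0.1109, 0.0624]
tcp_rot: [3.142, 0.001, 3.012]
contact_force: [-8.7, -0.0, 12.9]
opening: 0.007
grasp_force: 101.5
```

Emit:
drive_tool(
  increments=[
    [[0,0,0,0,0,0,170],[0,0,0,0,0,0,150],[0,0,0,0,0,0,150],[0,0,0,0,0,0,150],[0,0,0,0,0,0.1,150],[0,0,0,0,0,0.3,150],[0,0,0,-0.1,0,0.5,150],[0,0,0,-0.17,0,0.5,150],[0,0,0,-0.17,0,0.5,150]],
  ],
)

```text
clock: 22.45
tool_pos: [0.4229, 0.1109, 0.1864]
tcp_rot: [3.141, 0.001, 3.012]
contact_force: [-0.2, 0.8, -0.6]
opening: 0.0349
grasp_force: 0.0
```

```bash
cat >> h.py <<'E'
def ends(c,x0,tags=""):
    pass
E
python3 - <<'E'
from h import *
s=telemetry.observe(); print({k:np.round(v,3).tolist() for k,v in s.items() if k in("contact_force","tool_pos","tcp_rot","opening")})
c,im=snap("wrist","w8")
o=np.array([.485,.136,0]); Rz=R.from_euler('z',-.13)
for n,y,L in(("a",-.0825,.08),("d",-.0275,.14)):
  for e in(-.5,.5):
    u,v=proj(c,o+Rz.apply([e*L,y,.06])); u=int(round(u)); v=int(round(v))
    col=im[v-22:v+23,u].astype(int).sum(1); row=im[v+(6 if e<0 else -6),u-15:u+16].astype(int).sum(1)
    gc=np.diff(col); gr=np.diff(row); k=np.argsort(-abs(gc))[:3]; m=np.argsort(-abs(gr))[:3]
    print(n,e,"pred",u,v,"rows",sorted(v-22+k+.5),"cols",sorted(u-15+m+.5))
E
```

```text
{'tool_pos': [0.423, 0.111, 0.186], 'tcp_rot': [3.141, 0.001, 3.012], 'contact_force': [-0.224, 0.808, -0.622], 'opening': 0.035}
a -0.5 pred 225 223 rows [np.float64(205.5), np.float64(222.5), np.float64(223.5)] cols [np.float64(220.5), np.float64(230.5), np.float64(238.5)]
a 0.5 pred 230 297 rows [np.float64(290.5), np.float64(298.5), np.float64(299.5)] cols [np.float64(219.5), np.float64(231.5), np.float64(232.5)]
d -0.5 pred 285 192 rows [np.float64(170.5), np.float64(194.5), np.float64(195.5)] cols [np.float64(278.5), np.float64(279.5), np.float64(290.5)]
d 0.5 pred 284 322 rows [np.float64(319.5), np.float64(320.5), np.float64(321.5)] cols [np.float64(278.5), np.float64(279.5), np.float64(288.5)]
```

Emit:
drive_tool(
  increments=[
    [[0,0,0.01,0,-0.2,0,150],[0,0,0.02,0,-0.42,0,150],[0,0,0.032,0,-0.64,0,150],[0,0,0.032,0,-0.84,0,150],[0,0,0.032,0,-0.97,0,150],[0,0,0.032,0,-0.97,0,150],[0,0,0.032,0,-0.97,0,150]],
  ],
)

```text
clock: 23.38
tool_pos: [0.4229, -0.1312, 0.1852]
tcp_rot: [3.14, -0.001, 3.112]
contact_force: [0.2, 0.6, -0.1]
opening: 0.0353
grasp_force: 0.0
```

Emit:
drive_tool(
  increments=[
    [[0,0,0,0.112,-0.18,-0.05,150],[0,0,0,0.112,-0.306,-0.15,150],[0,0,0,0.112,-0.306,-0.28,150],[0,0,0,0.112,-0.306,-0.4,150],[0,0,0,0.112,-0.306,-0.46,150],[0,0,0,0.112,-0.306,-0.502,150],[0,0,0,0.112,-0.306,-0.502,150]],
  ],
  squeeze=90,
)

```text
clock: 24.25
tool_pos: [0.4511, -0.2078, 0.0603]
tcp_rot: [3.141, -0.0, 3.113]
contact_force: [0.1, 0.4, 0.5]
opening: 0.0349
grasp_force: 0.0
```

Emit:
drive_tool(
  increments=[
    [[0,0,0,0,0,0,255],[0,0,0,0,0,0,255],[0,0,0,0,0,0,255],[0,0,0,0,0,0,255],[0,0,0,0,0,0.0,255]],
  ],
  squeeze=90,
)

```text
clock: 24.88
tool_pos: [0.4516, -0.2086, 0.0616]
tcp_rot: [-3.141, 0.001, 3.112]
contact_force: [-0.9, 0.2, 7.1]
opening: 0.0079
grasp_force: 89.5
```

Emit:
drive_tool(
  increments=[
    [[0,0,0,0,0,0.04,255],[0,0,0,0,0,0.12,255],[0,0,0,0,0,0.28,255],[0,0,0,0,0,0.44,255],[0,0,0,0,0,0.52,255],[0,0,0,0,0,0.52,255]],
  ],
)

```text
clock: 25.62
tool_pos: [0.4515, -0.2086, 0.1913]
tcp_rot: [-3.14, 0.002, 3.112]
contact_force: [-0.2, -0.1, -3.7]
opening: 0.0076
grasp_force: 88.4
```

Run:
```python
from h import *
s=telemetry.observe(); print({k:np.round(v,3).tolist() for k,v in s.items() if k in("contact_force","moment","tool_pos","tcp_rot","opening")})
c,im=snap("wrist","w9"); p=s["tool_pos"]; th=s["tcp_rot"][2]-np.pi
for dx in (-.0345,.0655): print("pred",proj(c,np.array(p)+[dx*np.cos(th),dx*np.sin(th),-.002]))
col=im[150:400,279].astype(int).sum(1); g=np.diff(col); i=np.argsort(-abs(g))[:8]; print([(150+int(k),int(g[k])) for k in sorted(i)])
```

```text
{'tool_pos': [0.451, -0.209, 0.191], 'tcp_rot': [-3.14, 0.002, 3.112], 'contact_force': [-0.223, -0.149, -3.698], 'moment': [0.019, 0.053, -0.02], 'opening': 0.008}
pred (np.float64(279.29523866553274), np.float64(215.66036533717073))
pred (np.float64(279.18965635069264), np.float64(380.1108849632376))
[(163, 93), (164, 77), (167, -86), (169, 109), (170, 83), (297, 186), (364, -313), (365, -263)]
```

Emit:
drive_tool(
  increments=[
    [[0,0,0,-0.05,0.1,0,255],[0,0,-0.005,-0.1,0.26,0,255],[0,0,-0.01,-0.1,0.44,0,255],[0,0,-0.015,-0.1,0.62,0,255],[0,0,-0.02,-0.1,0.8,0,255],[0,0,-0.025,-0.1,0.94,0,255],[0,0,-0.032,-0.1,1,0,255],[0,0,-0.032,-0.1,1,0,255],[0,0,-0.032,-0.1,1,0,255]],
  ],
)

```text
clock: 26.8
tool_pos: [0.4255, 0.0415, 0.1892]
tcp_rot: [-3.142, -0.002, 3.012]
contact_force: [-0.0, 0.4, -3.1]
opening: 0.0074
grasp_force: 88.6
```

Emit:
drive_tool(
  increments=[
    [[0,0,0,0.06,0.15,0,255],[0,0,0,0.12,0.32,0,255],[0,0,0,0.188,0.44,-0.06,255],[0,0,0,0.188,0.494,-0.16,255],[0,0,0,0.188,0.494,-0.26,255],[0,0,0,0.188,0.494,-0.32,255],[0,0,0,0.188,0.494,-0.38,255],[0,0,0,0.188,0.494,-0.43,255],[0,0,0,0.188,0.494,-0.46,255],[0,0,0,0.188,0.494,-0.46,255]],
  ],
)

```text
clock: 28.05
tool_pos: [0.4728, 0.1653, 0.075]
tcp_rot: [3.142, -0.001, 3.012]
contact_force: [0.2, -0.1, -2.5]
opening: 0.0075
grasp_force: 88.9
```

Emit:
drive_tool(
  increments=[
    [[0,0,0,0,0,-0.015,255],[0,0,0,0,0,-0.03,255],[0,0,0,0,0,-0.038,255],[0,0,0,0,0,-0.042,255],[0,0,0,0,0,-0.046,255],[0,0,0,0,0,-0.046,255]],
  ],
)

```text
clock: 28.8
tool_pos: [0.4729, 0.1654, 0.0638]
tcp_rot: [3.142, -0.0, 3.012]
contact_force: [0.0, 0.2, -3.4]
opening: 0.0076
grasp_force: 89.0
```

Emit:
drive_tool(
  increments=[
    [[0,0,0,0,0,-0.005,255],[0,0,0,0,0,-0.01,255],[0,0,0,0,0,-0.01,255]],
  ],
)

```text
clock: 29.18
tool_pos: [0.473, 0.1654, 0.0616]
tcp_rot: [3.141, 0.0, 3.012]
contact_force: [-2.2, -0.2, 2.7]
opening: 0.0077
grasp_force: 89.7
```

Emit:
drive_tool(
  increments=[
    [[0,0,0,0,0,0,170],[0,0,0,0,0,0,150],[0,0,0,0,0,0,150],[0,0,0,0,0,0,150],[0,0,0,0,0,0.1,150],[0,0,0,0,0,0.3,150],[0,0,0,-0.1,0,0.5,150],[0,0,0,-0.2,0,0.5,150],[0,0,0,-0.2,0,0.5,150]],
  ],
)

```text
clock: 30.3
tool_pos: [0.4226, 0.1656, 0.187]
tcp_rot: [3.141, 0.001, 3.012]
contact_force: [-0.2, -0.6, -0.4]
opening: 0.035
grasp_force: 0.0
```

Emit:
drive_tool(
  increments=[
    [[0,0,0.01,0,-0.2,0,150],[0,0,0.02,0,-0.42,0,150],[0,0,0.032,0,-0.64,0,150],[0,0,0.032,0,-0.84,0,150],[0,0,0.032,0,-1,0,150],[0,0,0.032,0,-1,0,150],[0,0,0.032,0,-1,0,150]],
  ],
)

```text
clock: 31.18
tool_pos: [0.423, -0.0845, 0.1858]
tcp_rot: [3.141, -0.001, 3.112]
contact_force: [0.1, 0.2, 0.3]
opening: 0.035
grasp_force: 0.0
```

Emit:
drive_tool(
  increments=[
    [[0,0,0,0.123,-0.18,-0.05,150],[0,0,0,0.123,-0.277,-0.15,150],[0,0,0,0.123,-0.277,-0.28,150],[0,0,0,0.123,-0.277,-0.4,150],[0,0,0,0.123,-0.277,-0.46,150],[0,0,0,0.123,-0.277,-0.504,150],[0,0,0,0.123,-0.277,-0.504,150]],
  ],
  squeeze=95,
)

```text
clock: 32.05
tool_pos: [0.4538, -0.1535, 0.0603]
tcp_rot: [3.141, -0.0, 3.113]
contact_force: [-0.2, 0.2, 0.5]
opening: 0.0348
grasp_force: 0.0
```

Emit:
drive_tool(
  increments=[
    [[0,0,0,0,0,0,255],[0,0,0,0,0,0,255],[0,0,0,0,0,0,255],[0,0,0,0,0,0,255],[0,0,0,0,0,0.0,255]],
  ],
  squeeze=95,
)

```text
clock: 32.67
tool_pos: [0.4543, -0.1543, 0.0616]
tcp_rot: [-3.141, 0.001, 3.112]
contact_force: [-1.4, 1.8, 7.0]
opening: 0.0073
grasp_force: 95.0
```

Emit:
drive_tool(
  increments=[
    [[0,0,0,0,0,0.04,255],[0,0,0,0,0,0.12,255],[0,0,0,0,0,0.28,255],[0,0,0,0,0,0.44,255],[0,0,0,0,0,0.52,255],[0,0,0,0,0,0.52,255]],
  ],
)

```text
clock: 33.42
tool_pos: [0.4543, -0.1543, 0.1912]
tcp_rot: [-3.141, 0.002, 3.112]
contact_force: [0.4, -0.2, -4.1]
opening: 0.0076
grasp_force: 93.6
```

Run:
```python
from h import *
s=telemetry.observe(); print({k:np.round(v,3).tolist() for k,v in s.items() if k in("contact_force","moment","tool_pos","tcp_rot","opening")})
c,im=snap("wrist","w10"); p=s["tool_pos"]; th=s["tcp_rot"][2]-np.pi
for dx in (-.0445,.0755): print("pred",proj(c,np.array(p)+[dx*np.cos(th),dx*np.sin(th),-.002]))
col=im[150:400,279].astype(int).sum(1); g=np.diff(col); i=np.argsort(-abs(g))[:8]; print([(150+int(k),int(g[k])) for k in sorted(i)])
```

```text
{'tool_pos': [0.454, -0.154, 0.191], 'tcp_rot': [-3.141, 0.002, 3.112], 'contact_force': [0.388, -0.248, -4.134], 'moment': [-0.019, 0.058, -0.022], 'opening': 0.008}
pred (np.float64(279.3164829970128), np.float64(194.90240074721606))
pred (np.float64(279.1952796633255), np.float64(393.2095072879529))
[(164, 83), (165, 79), (167, -109), (168, 125), (169, 108), (296, 176), (364, -316), (365, -280)]
```

Emit:
drive_tool(
  increments=[
    [[0,0,0,-0.05,0.1,0,255],[0,0,-0.005,-0.11,0.26,0,255],[0,0,-0.01,-0.11,0.44,0,255],[0,0,-0.015,-0.11,0.62,0,255],[0,0,-0.02,-0.11,0.8,0,255],[0,0,-0.025,-0.11,0.94,0,255],[0,0,-0.032,-0.11,1,0,255],[0,0,-0.032,-0.11,1,0,255],[0,0,-0.032,-0.11,1,0,255]],
  ],
)

```text
clock: 34.6
tool_pos: [0.4257, 0.0957, 0.1892]
tcp_rot: [-3.141, -0.002, 3.012]
contact_force: [-0.1, -0.2, -4.3]
opening: 0.0076
grasp_force: 93.8
```

Emit:
drive_tool(
  increments=[
    [[0,0,0,0.06,0.15,0,255],[0,0,0,0.13,0.32,0,255],[0,0,0,0.216,0.44,-0.06,255],[0,0,0,0.216,0.495,-0.16,255],[0,0,0,0.216,0.495,-0.26,255],[0,0,0,0.216,0.495,-0.32,255],[0,0,0,0.216,0.495,-0.38,255],[0,0,0,0.216,0.495,-0.43,255],[0,0,0,0.216,0.495,-0.46,255],[0,0,0,0.216,0.495,-0.46,255]],
  ],
)

```text
clock: 35.85
tool_pos: [0.48, 0.2198, 0.075]
tcp_rot: [-3.142, -0.0, 3.012]
contact_force: [0.1, -0.3, -3.2]
opening: 0.0072
grasp_force: 94.2
```

Emit:
drive_tool(
  increments=[
    [[0,0,0,0,0,-0.015,255],[0,0,0,0,0,-0.03,255],[0,0,0,0,0,-0.038,255],[0,0,0,0,0,-0.042,255],[0,0,0,0,0,-0.046,255],[0,0,0,0,0,-0.046,255]],
  ],
)

```text
clock: 36.6
tool_pos: [0.4802, 0.2199, 0.0638]
tcp_rot: [3.142, -0.0, 3.012]
contact_force: [-0.0, -0.1, -4.6]
opening: 0.0072
grasp_force: 94.2
```

Emit:
drive_tool(
  increments=[
    [[0,0,0,0,0,-0.005,255],[0,0,0,0,0,-0.01,255],[0,0,0,0,0,-0.01,255]],
  ],
)

```text
clock: 36.98
tool_pos: [0.4803, 0.2199, 0.0616]
tcp_rot: [3.141, 0.0, 3.012]
contact_force: [-2.9, -0.8, -0.0]
opening: 0.0074
grasp_force: 94.9
```

Emit:
drive_tool(
  increments=[
    [[0,0,0,0,0,0,170],[0,0,0,0,0,0,150],[0,0,0,0,0,0,150],[0,0,0,0,0,0,150],[0,0,0,0,0,0.1,150],[0,0,0,0,0,0.3,150],[0,0,0,-0.1,-0.15,0.5,150],[0,0,0,-0.23,-0.3,0.55,150],[0,0,0,-0.23,-0.35,0.55,150],[0,0,0,-0.23,-0.35,0.55,150]],
  ],
)

```text
clock: 38.22
tool_pos: [0.4232, 0.1319, 0.1987]
tcp_rot: [3.141, 0.001, 3.01]
contact_force: [-0.8, -0.6, 0.7]
opening: 0.0353
grasp_force: 0.0
```

Run:
```python
from h import *
s=telemetry.observe(); print({k:np.round(v,3).tolist() for k,v in s.items() if k in("clock","contact_force","tool_pos","tcp_rot","opening")})
c,im=snap("wrist","w11"); t,it=snap("top","t11")
b=im[:,:,::-1]; cv2.imwrite("pics/fin.png",np.hstack([b[150:370,180:480],cv2.resize(it[190:290,100:420,::-1],None,fx=1.5,fy=2.2)]))
o=np.array([.485,.136,0]); Rz=R.from_euler('z',-.13)
for n,y,L in(("a",-.0825,.08),("d",-.0275,.14),("b",.0275,.1),("c",.0825,.12)):
  print(n,[np.round(np.array(proj(c,o+Rz.apply([e*L,y,.06])))-[180,150]).tolist() for e in(-.5,.5)])
```

```text
{'clock': 38.225, 'tool_pos': [0.423, 0.132, 0.199], 'tcp_rot': [3.141, 0.001, 3.01], 'contact_force': [-0.812, -0.572, 0.663], 'opening': 0.035}
a [[26.0, 71.0], [32.0, 142.0]]
d [[82.0, 41.0], [85.0, 166.0]]
b [[140.0, 61.0], [136.0, 150.0]]
c [[199.0, 51.0], [187.0, 158.0]]
```

View pics/fin.png

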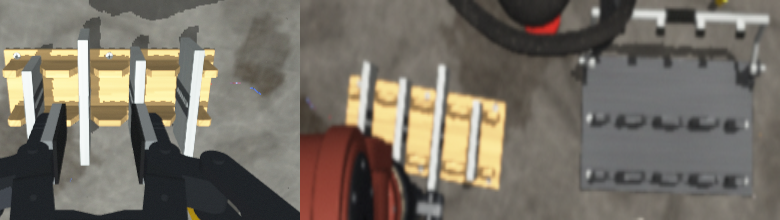

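All four coupons stand in the rack in the order a, d, b, c. Their ends match the predicted pixels, and the top view shows the bar lying back open. I'm handing the job in.

```bash
python3 -c "
from cell import ctrl; print(ctrl.job_done())"
```

```text
the job is handed in; nothing more can be done
None
```

I swung the clamp bar back and left it open, then placed the four coupons upright in the rack in their original order; the job is handed in, but no verdict came back.

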